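# Lay the weight case flat and push it back against the hood

### The arm

A 6-joint arm with a two-finger parallel gripper is mounted at the origin on a cart in front of the work surface, level with it; the furniture and walls round the work are solid. World frame = base frame: x ahead of the robot, y to its left, z up, the work surface at z = 0. Lengths are in m, angles in rad, forces in N, time in s.
With the tool pointing down it reaches from about 0.375 to 0.9 m from the base axis. Payload 3.1 kg.
Tool frame: the origin (TCP) lies at the very end of the fingers, on their centre line; the grasp point (between the pads) lies 19 mm behind it; z points along the fingers, y is the direction in which the jaws open and shut (so a half turn about z gives the same grasp; the last joint's range is limited). The gripper opens to 87 mm and grips with 3 to 60 N. Pads are 19 mm wide; open, the fingers measure 117 mm over their backs; the gripper's body (75 mm by 190 mm) begins 51 mm behind the grasp point.
Start: joints at [1.028, 0.527, 1.433, -0, 1.181, -0.178], TCP at [0.222, 0.584, 0.223] pointing down, gripper open.
Joint ranges: [-3.08, 3.08], [-0.75, 2.2], [0.22, 2.44], [-1.43, 4.57], [0, 2.65], [-2.85, 2.85]. Speed limits (rad/s): [2.79, 2.79, 3.14, 3.14, 3.14, 3.14].

### API

Orientations are given as a unit quaternion [x, y, z, w].
In Python, from rig import robot, optics gives the robot as it stands.
- The arm moves only by the shell command python3 -m inch 'ROWS' [FORCE]. ROWS is JSON, a list of rows, each an object of numbers: "ax", "ay", "az": the turn, a rotation vector about the tool's x, y, z in rad; "dx", "dy", "dz": the shift along the tool's x, y, z in mm; "gripper": the opening in per cent of the stroke, from 0 (shut) to 100 (fully open). In form: [{"ax": .., "ay": .., "az": .., "dx": .., "dy": .., "dz": .., "gripper": ..}, ...]. A call has 1 to 8 rows; each row shifts and turns the commanded pose from where the row before left it, along the tool's axes as they then stand; what a row does not reach is not made up. A row lasts 1/10 s, in which the tool goes at most 50 mm and 8.59 degrees, less where a joint would pass 70% of its speed; a pose out of reach is approached as far as the arm can. A call with a gripper value outside its range is refused whole. The fingers move at their own pace and stop on an object; FORCE is the grip in N (left out, the last holds). Time passes only in rows, so rows that do not move let the fingers close. It gives the time, the measured TCP pose, the force and the opening at its end, in the units of the state.
- robot.get_obs(): the state, without advancing time (a new reading comes with each control period).
- optics.camera(name): name is "scene" or "top" or "wrist"; returns a dict with "img" (420x560x3 uint8, red, green, blue), "depth" (420x560 float32, m along the optical axis (not along the pixel's ray), 0 where there is no reading), "camera_matrix" (3x3 intrinsics, pixels), "position" and "attitude" of the camera in the world. Camera axes: x right, y up, looking along -z (the intrinsics and any distortion apply to the point x, -y, -z); pixel columns grow to the right and rows downward; lengths in m; the calibration is good to about 2 mm. A picture is of the moment at which its call begins.
- robot.hand_in(): hands the job in, once; it reports no verdict.
The state is a dict: "time": time; "q": joint angles; "joint_velocities": joint speeds; "joint_torque": joint torques, N m; "position": TCP position; "tool_rot": TCP orientation; "ft_force": force on the tool from outside, world axes, zero at the start; "moment": the same for the moment, N m; "grip_width": finger opening in m.
Only numpy, scipy, OpenCV 4.12 (cv2) and the standard library are available. Lean on these libraries where they do the work, as an engineer would, in place of code of your own. Each camera call takes 0.05 s, during which the arm holds its last target.

### The job

The brown case of calibration weights has been left standing on its long edge on the bench, lid side towards the robot. Push it over with the fingers so that it lies flat on its base, lid up, then push it back along the bench until its long side sits flush against the front of the fume hood's base. Do not pick it up, and leave the two vials, the beaker and the timer where they are.

Things in the scene. Friction and masses are not known exactly. Their poses are not given: they have to be found in the camera images.
- weight_case: Brown wooden case, lid fixed shut, brass latch; 85 mm deep (own x: latch side -x, hinge side +x), 130 wide (own y), 43 high (own z: base to lid); 0.3-0.65 kg, friction about 0.6. Origin: centre of the base. At the start it stands on its latch side: own x up, own z (out of the lid) to the robot within 26 degrees, so the origin is on the far upright face, 43 mm up
- case_centre (a point): The middle of the case, 21 mm from its base: about 43 mm above the bench while it stands on edge, 21 mm when it lies flat. Pushed near its 85 mm high top on the lid face, the case tips away from the robot and lands on its base; pushed low down it slides. Once it lies right side up, own z points up and own x roughly to the hood
- case_back_left (a point): On the hinge side of the case (the side that ends against the hood), at its end towards own +y, half way up the 43 mm side; it lies 42 mm along own x and 65 mm along own y from the origin
- case_back_right (a point): The same at the end towards own -y
- hood_front (a point): Fixed point on the upright front face of the low base of the white bench-top fume hood, in the middle of its width, 30 mm above the bench; axes as the world's. The face is flat, along y, 310 mm to either side of the point, its lower edge 14 mm and its upper edge 45 mm above the bench; the hood's housing overhangs from 0.44 m up, its front in about the same plane
- vial_1: Bystander: glass vial with white cap, 41 mm in diameter, 75 mm high, standing; origin at the centre of its underside
- vial_2: Bystander: a second vial of the same size and shape, standing; origin at the centre of its underside
- beaker_1: Bystander: clear glass beaker, 71 mm in diameter, 86 mm high, standing; origin at the centre of its underside
- timer: Bystander: white bench timer lying flat, 66 x 64 x 18 mm; origin at the centre of its underside
Not all that is in view belongs to the job. What is meant by the weight_case is not green, and is the larger of those in its own colour.

How it is judged:
By the outcome, as a careful person would: the job done as asked, in the order asked, and still so for the second after the job is handed in, with the robot touching nothing.
It also fails if it takes over 54 s, if anything falls off the work surface, if the arm or the gripper's body presses on something with over 40 N, if the wrist force passes 120 N, or if a joint passes its speed limit or range.

## Working session

There is one attempt and no reset: what is moved stays moved. The work goes in short steps, Python scripts to look and compute and a shell command to move; the robot and the scene stay as the last step left them, time stands still between calls to the robot, and variables do not carry over. Pictures are saved under pics/ and viewed, and the job is handed in when it is done.

```bash
ls; mkdir -p pics
cat > h.py <<'E'
from rig import robot, optics
import numpy as np, cv2
from scipy.spatial.transform import Rotation as R
def cam(n,f=None):
    c=optics.camera(n)
    if f: cv2.imwrite('pics/'+f,c['img'][:,:,::-1])
    return c
def rot(c):
    a=np.array(c['attitude'],float)
    return a if a.shape==(3,3) else R.from_quat(a).as_matrix()
def cloud(c):
    d=c['depth'];K=np.array(c['camera_matrix'])
    v,u=np.mgrid[:d.shape[0],:d.shape[1]]
    x=(u-K[0,2])/K[0,0]*d;y=(v-K[1,2])/K[1,1]*d
    p=np.stack([x,-y,-d],-1)
    P=p@rot(c).T+np.array(c['position']);P[d==0]=np.nan
    return P
E
python3 - <<'E'
from h import *
for n in ['scene','top']:
    c=cam(n,n+'0.png');print(n,[k for k in c],c['position'],c['attitude'],c['camera_matrix'])
    np.save(n+'0.npy',cloud(c)) 
print(robot.get_obs())
E
```

```text
pics
scene ['img', 'depth', 'camera_matrix', 'position', 'attitude'] [-0.07255867 -0.46084486  0.83757901] [ 0.33268333 -0.17745889 -0.43428306  0.81806379] [[533.93115548   0.         280.26626742]
 [  0.         533.93115548 209.89826092]
 [  0.           0.           1.        ]]
top ['img', 'depth', 'camera_matrix', 'position', 'attitude'] [ 0.26056368 -0.03381397  1.46272578] [ 0.06582099 -0.07459127 -0.69516213  0.71193634] [[533.67788564   0.         286.61203429]
 [  0.         533.67788564 211.73789977]
 [  0.           0.           1.        ]]
{'time': 0.1, 'q': array([ 1.02847428e+00,  5.28373521e-01,  1.43375596e+00, -3.12030685e-05,
        1.18139572e+00, -1.78510757e-01]), 'joint_velocities': array([-0.00014168, -0.00114408, -0.00112151, -0.00114571,  0.00061251,
       -0.0018259 ]), 'joint_torque': array([-1.40581749e-03, -4.40985167e+01, -1.77149498e+01,  6.34718989e-02,
        5.33735566e-02, -6.14498413e-05]), 'position': array([0.22204552, 0.58353155, 0.22167508]), 'tool_rot': array([ 1.80898183e-01,  9.83501354e-01, -9.09279636e-04, -3.27269329e-04]), 'ft_force': array([ 0.56224717, -1.13934132,  0.15027003]), 'moment': array([-0.00887868, -0.02093472, -0.01010974]), 'grip_width': 0.08670820726590521}
```

View pics/scene0.png

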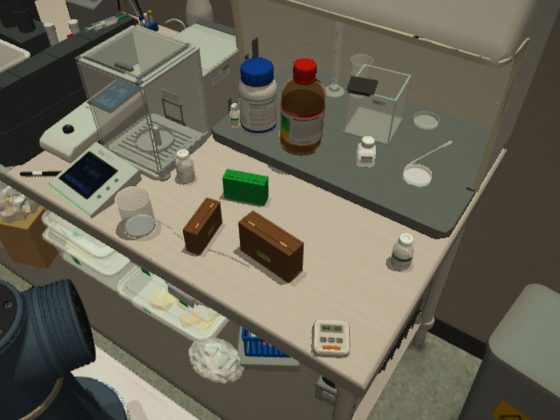

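View pics/top0.png

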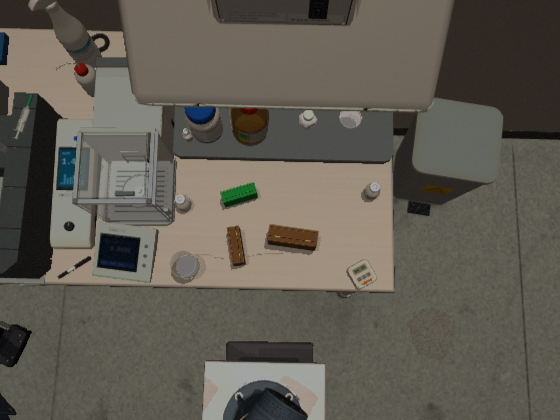

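The pictures show three candidates for the case, given as scene / top pixels:
- Large brown box: (271,246) / (292,237)
- Small brown box: (203,226) / (236,246)
- Green box: (246,187) / (239,194)

I choose the large brown one. Next I measure it and check it in a close crop.

Run:
```python
from h import *
S=np.load('scene0.npy');T=np.load('top0.npy')
im=cv2.imread('pics/scene0.png');cv2.imwrite('pics/crop0.png',cv2.resize(im[170:310,160:340],None,fx=4,fy=4)[:600,:800])
it=cv2.imread('pics/top0.png');cv2.imwrite('pics/crop1.png',cv2.resize(it[140:300,160:400],None,fx=3.3,fy=3.3))
np.set_printoptions(precision=4,suppress=True)
print('bench',[S[v,u] for u,v in [(320,220),(340,260),(200,280)]],[T[v,u] for u,v in [(340,230),(200,220)]])
def show(P,name,img,u0,u1,v0,v1,col=None):
    p=P[v0:v1,u0:u1].reshape(-1,3);c=img[v0:v1,u0:u1].reshape(-1,3).astype(int)
    m=(p[:,2]>0.008)
    if col=='brown': m&=(c[:,2]>c[:,0]+15)&(c.sum(1)<300)
    if col=='green': m&=(c[:,1]>c[:,2]+20)
    p=p[m];
    t=p[p[:,2]>np.nanpercentile(p[:,2],97)-.01]
    r=cv2.minAreaRect((t[:,:2]*1000).astype(np.float32))
    print(name,len(p),'min',np.nanpercentile(p,1,0),'max',np.nanpercentile(p,99,0),'toprect',r)
show(T,'big T',it,255,330,215,260,'brown')
show(S,'big S',im,232,310,205,285,'brown')
show(T,'small T',it,222,250,220,272,'brown')
show(S,'small S',im,180,226,195,255,'brown')
show(T,'green T',it,215,265,178,212,'green')
show(S,'green S',im,215,275,165,210,'green')
show(T,'timer T',it,343,380,256,294)
show(T,'beaker T',it,168,205,247,285)
show(T,'vialL T',it,172,194,192,214)
show(T,'vialR T',it,362,384,178,202)
# hood front: scene rows
for u,v in [(300,170),(300,165),(300,160),(350,185),(400,205),(350,178)]: print((u,v),S[v,u])
# x profile of top along columns
for u in (300,): 
    for v in range(150,176,2): print(v,T[v,u],it[v,u])
```

```text
bench [array([ 0.6288, -0.0917, -0.0007]), array([ 0.5542, -0.1831,  0.0027]), array([ 0.3611,  0.0192, -0.0015])] [array([ 0.5072, -0.1981,  0.0023]), array([ 0.5261,  0.1916, -0.0004])]
big T 955 min [ 0.4495 -0.1266  0.0137] max [ 0.5003 -0.0007  0.0909] toprect ((477.0461120605469, -64.59469604492188), (129.35752868652344, 42.812477111816406), 83.26943969726562)
big S 2639 min [ 0.4502 -0.133   0.0095] max [ 0.4995 -0.003   0.0884] toprect ((476.70855712890625, -66.82955169677734), (131.2824249267578, 43.871986389160156), 83.8528823852539)
small T 496 min [0.4023 0.0632 0.0168] max [0.4994 0.1065 0.0704] toprect ((451.818603515625, 86.09120178222656), (98.48015594482422, 32.3260498046875), 11.157682418823242)
small S 1275 min [0.4026 0.0589 0.0091] max [0.5008 0.1018 0.0673] toprect ((452.5439453125, 82.42709350585938), (99.11357116699219, 34.08189392089844), 11.601775169372559)
green T 539 min [0.5665 0.0377 0.0098] max [0.6193 0.1284 0.0676] toprect ((594.5186157226562, 83.73237609863281), (31.813234329223633, 94.20738983154297), 18.928503036499023)
green S 1198 min [0.5669 0.0
[... 928 characters left out ...]
]
(300, 160) [0.7259 0.0229 0.0452]
(350, 185) [ 0.7183 -0.1112  0.0434]
(400, 205) [ 0.7207 -0.2285  0.0458]
(350, 178) [ 0.7353 -0.1015  0.0462]
150 [ 0.7218 -0.0815  0.0463] [77 79 77]
152 [ 0.7177 -0.0817  0.0413] [75 78 76]
154 [ 0.7104 -0.0817  0.0459] [76 79 78]
156 [ 0.7071 -0.082   0.038 ] [78 80 78]
158 [ 0.6994 -0.0819  0.0442] [77 79 77]
160 [ 0.6971 -0.0824  0.0328] [29 33 37]
162 [ 0.7015 -0.0837 -0.0009] [108 124 137]
164 [ 0.6967 -0.0839 -0.0049] [123 141 155]
166 [ 0.6886 -0.0838  0.0027] [124 142 157]
168 [ 0.6846 -0.0841 -0.0041] [123 142 157]
170 [ 0.6783 -0.0841 -0.0025] [124 141 157]
172 [ 0.6717 -0.0842 -0.0002] [124 142 157]
174 [ 0.6669 -0.0844 -0.0039] [124 140 155]
```

Run:
```python
from h import *
S=np.load('scene0.npy')
p=S.reshape(-1,3);
m=(p[:,2]>.018)&(p[:,2]<.038)&(p[:,0]>.5)&(p[:,0]<.9)&(p[:,1]>-.3)&(p[:,1]<.35)
q=p[m]
for y in np.arange(-.3,.35,.05):
    s=q[abs(q[:,1]-y)<.025]; 
    if len(s):print(round(y,2),len(s),np.round(np.percentile(s[:,0],[5,50,95]),3))
```

```text
-0.3 168 [0.597 0.604 0.701]
-0.25 184 [0.602 0.699 0.702]
-0.2 150 [0.697 0.7   0.702]
-0.15 141 [0.697 0.7   0.702]
-0.1 135 [0.697 0.7   0.702]
-0.05 122 [0.697 0.7   0.702]
-0.0 122 [0.697 0.699 0.702]
0.05 280 [0.584 0.603 0.701]
0.1 262 [0.567 0.581 0.701]
0.15 104 [0.697 0.699 0.702]
0.2 177 [0.556 0.697 0.702]
0.25 292 [0.511 0.568 0.703]
0.3 114 [0.505 0.508 0.54 ]
```

```bash
cat >> h.py <<'E'
def delta(target,yaw=None):
    o=robot.get_obs();M=R.from_quat(o['tool_rot']).as_matrix()
    print('t',round(o['time'],2),'pos',np.round(o['position'],4),'yaw_y',np.round(np.degrees(np.arctan2(M[1,1],M[0,1])),2),'zax',np.round(M[:,2],3),'F',np.round(o['ft_force'],1),'q',np.round(o['q'],2))
    if target is not None: print('tool mm',np.round(M.T@(np.array(target)-o['position'])*1000,1))
E
python3 - <<'E'
from h import *
S=np.load('scene0.npy').reshape(-1,3);T=np.load('top0.npy').reshape(-1,3)
P=np.vstack([S,T])
for x in np.arange(.2,.7,.1):
    r=[]
    for y in np.arange(-.3,.7,.1):
        m=(abs(P[:,0]-x-.05)<.05)&(abs(P[:,1]-y-.05)<.05); r.append(round(float(np.nanmax(P[m,2])),2) if m.any() else None)
    print(round(x,1),r)
E
```

```text
0.2 [-0.88, -0.87, -0.87, -0.88, -0.88, -0.88, -0.88, 0.34, 0.35, -0.87]
0.3 [0.03, 0.01, 0.01, 0.01, 0.09, 0.09, 0.04, 0.04, 0.21, 0.21]
0.4 [0.02, 0.09, 0.09, 0.09, 0.09, 0.09, 0.06, 0.07, 0.21, 0.21]
0.5 [0.06, 0.01, 0.09, 0.07, 0.07, 0.28, 0.29, 0.28, 0.21, 0.21]
0.6 [0.46, 0.46, 0.45, 0.46, 0.46, 0.46, 0.29, 0.28, 0.21, 0.22]
```

View pics/crop0.png

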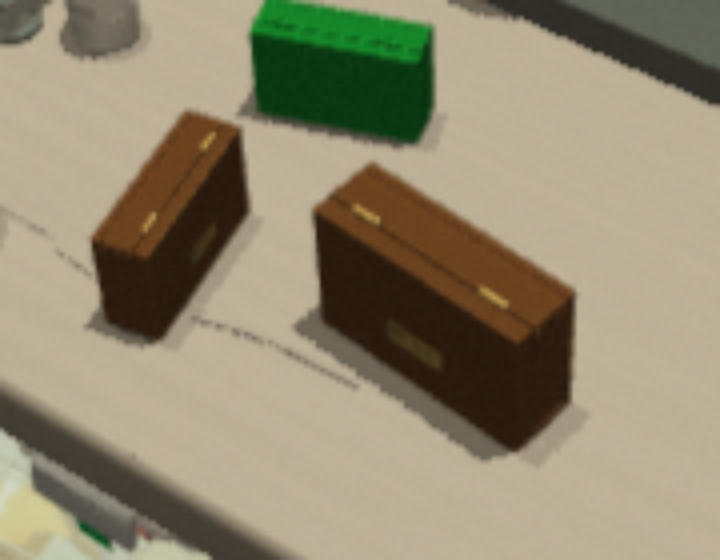

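View pics/crop1.png

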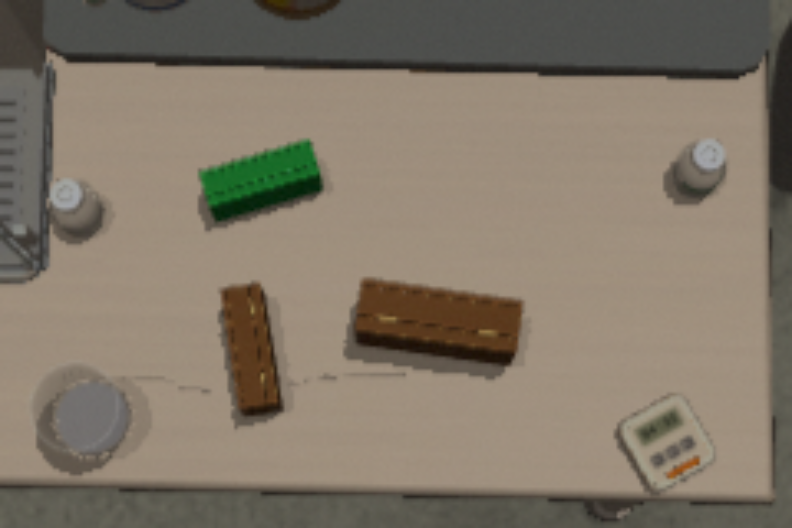

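The crops show the large brown box with its hinges on top, 131 x 43 mm and 87 mm high. Its lid face, with the label, is towards the robot, so it matches weight_case. The small brown box (98 x 33 mm) and the green one are decoys. I now turn the tool and move across at safe height.

```bash
python3 -m inch '[{"az":-0.125,"gripper":70},{"az":-0.125},{"dx":-22,"dy":-40},{"dx":-22,"dy":-40},{"dx":-22,"dy":-40},{"dx":-22,"dy":-40},{"dx":-22,"dy":-40},{"dx":-22,"dy":-40}]' ; python3 -c "
from h import *
delta([.405,-.058,.2])"
```

```text
t 0.1 pos [0.222  0.5835 0.2217] yaw_y 69.16 zax [-0.001 -0.002 -1.   ] F [ 0.6 -1.1  0.2] q [ 1.03  0.53  1.43 -0.    1.18 -0.18]
tool mm [-399.3 -534.4   22.6]invalid input
```

```bash
python3 -m inch '[{"ax":0,"ay":0,"az":-0.125,"dx":0,"dy":0,"dz":0,"gripper":70},{"ax":0,"ay":0,"az":-0.125,"dx":0,"dy":0,"dz":0,"gripper":70},{"ax":0,"ay":0,"az":0,"dx":-22,"dy":-40,"dz":0,"gripper":70},{"ax":0,"ay":0,"az":0,"dx":-22,"dy":-40,"dz":0,"gripper":70},{"ax":0,"ay":0,"az":0,"dx":-22,"dy":-40,"dz":0,"gripper":70},{"ax":0,"ay":0,"az":0,"dx":-22,"dy":-40,"dz":0,"gripper":70}]' ; python3 -c "
from h import *
delta([.405,-.058,.2])"
```

```text
time: 0.7
position: [0.2916, 0.4134, 0.2222]
tool_rot: [0.056, 0.998, -0.0, -0.0]
ft_force: [0.7, -0.3, -1.1]
grip_width: 0.0611
t 0.7 pos [0.2916 0.4134 0.2222] yaw_y 83.53 zax [-0.    -0.001 -1.   ] F [ 0.7 -0.3 -1.1] q [ 0.74  0.37  1.73 -0.    1.05 -0.72]
tool mm [-165.7 -455.6   22.4]
```

```bash
python3 -m inch '[{"ax":0,"ay":0,"az":0,"dx":-22,"dy":-40,"dz":0,"gripper":70},{"ax":0,"ay":0,"az":0,"dx":-22,"dy":-40,"dz":0,"gripper":70},{"ax":0,"ay":0,"az":0,"dx":-22,"dy":-40,"dz":0,"gripper":70},{"ax":0,"ay":0,"az":0,"dx":-22,"dy":-40,"dz":0,"gripper":70},{"ax":0,"ay":0,"az":0,"dx":-20,"dy":-42,"dz":0,"gripper":70},{"ax":0,"ay":0,"az":0,"dx":-20,"dy":-42,"dz":0,"gripper":70},{"ax":0,"ay":0,"az":0,"dx":-15,"dy":-44,"dz":0,"gripper":70},{"ax":0,"ay":0,"az":0,"dx":-10,"dy":-44,"dz":0,"gripper":70}]' ; python3 -c "
from h import *
delta([.405,-.058,.2])"
```

```text
time: 1.5
position: [0.4067, 0.0659, 0.2226]
tool_rot: [0.057, 0.998, -0.0, 0.0]
ft_force: [1.6, 0.5, 0.5]
grip_width: 0.0607
t 1.5 pos [0.4067 0.0659 0.2226] yaw_y 83.47 zax [ 0.001 -0.    -1.   ] F [1.6 0.5 0.5] q [-0.11  0.24  1.94 -0.    0.96 -1.57]
tool mm [ -12.4 -123.3   22.6]
```

```bash
python3 -m inch '[{"ax":0,"ay":0,"az":0,"dx":-4,"dy":-41,"dz":0,"gripper":70},{"ax":0,"ay":0,"az":0,"dx":-4,"dy":-41,"dz":0,"gripper":70},{"ax":0,"ay":0,"az":0,"dx":-4,"dy":-41,"dz":0,"gripper":70},{"ax":0,"ay":0,"az":0,"dx":0,"dy":0,"dz":40,"gripper":70},{"ax":0,"ay":0,"az":0,"dx":0,"dy":0,"dz":40,"gripper":70},{"ax":0,"ay":0,"az":0,"dx":0,"dy":0,"dz":0,"gripper":70}]' ; python3 -c "
from h import *
delta([.405,-.058,.07])
c=cam('wrist','w1.png');cam('scene','s1.png')"
```

```text
time: 2.1
position: [0.4003, -0.0548, 0.1389]
tool_rot: [0.058, 0.998, 0.002, -0.006]
ft_force: [-0.6, 0.3, -0.6]
grip_width: 0.061
t 2.1 pos [ 0.4003 -0.0548  0.1389] yaw_y 83.38 zax [-0.011  0.005 -1.   ] F [-0.6  0.3 -0.6] q [-0.41  0.39  2.04  0.    0.71 -1.87]
tool mm [-5.8 -2.9 68.9]
```

View pics/s1.png

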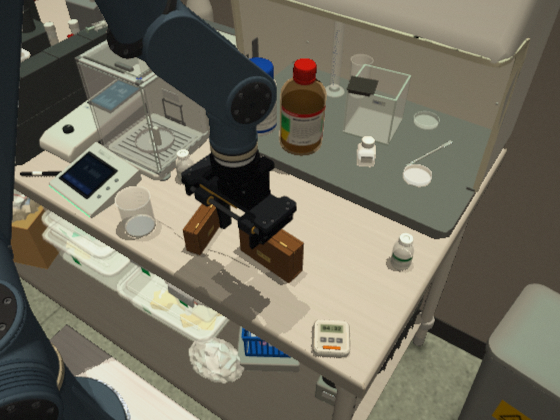

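View pics/w1.png

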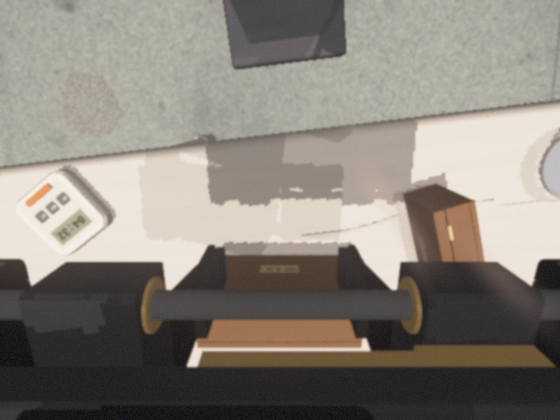

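The scene view shows the gripper over the bench just in front of the large case, around (255,225). The wrist view shows the lid's label centred between the fingers at (280,268). I lower to push height.

```bash
python3 -m inch '[{"ax":0,"ay":0,"az":0,"dx":-2,"dy":-1,"dz":25,"gripper":70},{"ax":0,"ay":0,"az":0,"dx":-2,"dy":-1,"dz":25,"gripper":70},{"ax":0,"ay":0,"az":0,"dx":-2,"dy":-1,"dz":18,"gripper":70},{"ax":0,"ay":0,"az":0,"dx":0,"dy":0,"dz":0,"gripper":70},{"ax":0,"ay":0,"az":0,"dx":0,"dy":0,"dz":0,"gripper":70}]' ; python3 -c "
from h import *
delta([.445,-.0625,.07])"
```

```text
time: 2.7
position: [0.4107, -0.0594, 0.076]
tool_rot: [0.056, 0.998, -0.0, 0.001]
ft_force: [0.0, -0.8, 0.9]
grip_width: 0.0609
t 2.7 pos [ 0.4107 -0.0594  0.076 ] yaw_y 83.53 zax [ 0.003 -0.001 -1.   ] F [ 0.  -0.8  0.9] q [-0.41  0.54  2.08  0.    0.52 -1.87]
tool mm [-34.5   0.8   6.1]
```

```bash
python3 -m inch '[{"ax":0,"ay":0,"az":0,"dx":-8,"dy":0,"dz":4,"gripper":70},{"ax":0,"ay":0,"az":0,"dx":-8,"dy":0,"dz":0,"gripper":70},{"ax":0,"ay":0,"az":0,"dx":-6,"dy":0,"dz":0,"gripper":70},{"ax":0,"ay":0,"az":0,"dx":-6,"dy":0,"dz":0,"gripper":70},{"ax":0,"ay":0,"az":0,"dx":-6,"dy":0,"dz":0,"gripper":70},{"ax":0,"ay":0,"az":0,"dx":-6,"dy":0,"dz":0,"gripper":70},{"ax":0,"ay":0,"az":0,"dx":-6,"dy":0,"dz":0,"gripper":70},{"ax":0,"ay":0,"az":0,"dx":-6,"dy":0,"dz":0,"gripper":70}]' ; python3 -c "
from h import *
delta([.485,-.067,.07])
cam('scene','s2.png')"
```

```text
time: 3.5
position: [0.4613, -0.0651, 0.0704]
tool_rot: [0.057, 0.998, 0.0, -0.0]
ft_force: [-1.1, -0.3, 2.0]
grip_width: 0.0609
t 3.5 pos [ 0.4613 -0.0651  0.0704] yaw_y 83.48 zax [-0.001  0.    -1.   ] F [-1.1 -0.3  2. ] q [-0.38  0.59  1.95 -0.    0.6  -1.84]
tool mm [-23.8   0.9   0.4]
```

View pics/s2.png

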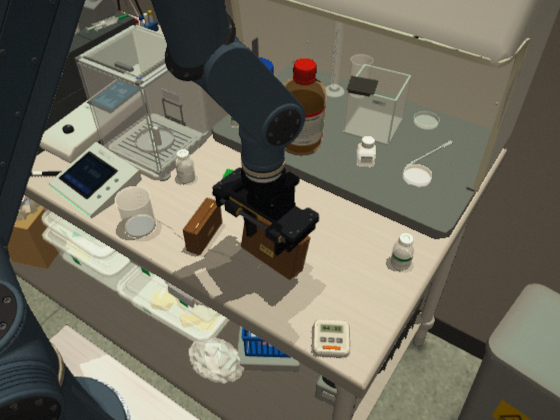

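The case, around (275,250), is in contact and starting to tilt. Continuing slowly.

```bash
python3 -m inch '[{"ax":0,"ay":0,"az":0,"dx":-5,"dy":0,"dz":0,"gripper":70},{"ax":0,"ay":0,"az":0,"dx":-5,"dy":0,"dz":0,"gripper":70},{"ax":0,"ay":0,"az":0,"dx":-5,"dy":0,"dz":0,"gripper":70},{"ax":0,"ay":0,"az":0,"dx":-5,"dy":0,"dz":0,"gripper":70},{"ax":0,"ay":0,"az":0,"dx":-4,"dy":0,"dz":0,"gripper":70}]' ; python3 -c "
from h import *
delta([.485,-.067,.07])
cam('scene','s3.png')"
```

```text
time: 4.05
position: [0.4858, -0.0681, 0.0706]
tool_rot: [0.057, 0.998, -0.0, 0.0]
ft_force: [0.2, 0.2, 0.2]
grip_width: 0.0607
t 4.05 pos [ 0.4858 -0.0681  0.0706] yaw_y 83.48 zax [ 0.001 -0.    -1.   ] F [0.2 0.2 0.2] q [-0.37  0.6   1.89  0.    0.64 -1.82]
tool mm [0.9 1.  0.6]
```

View pics/s3.png

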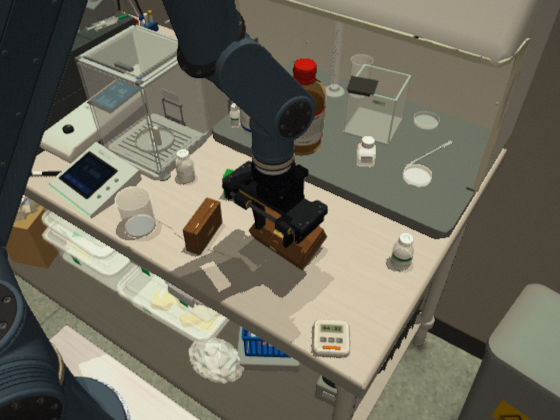

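The case is falling over, around (295,245). I back off and look.

```bash
python3 -m inch '[{"ax":0,"ay":0,"az":0,"dx":0,"dy":0,"dz":0,"gripper":70},{"ax":0,"ay":0,"az":0,"dx":0,"dy":0,"dz":0,"gripper":70},{"ax":0,"ay":0,"az":0,"dx":20,"dy":0,"dz":0,"gripper":70},{"ax":0,"ay":0,"az":0,"dx":25,"dy":0,"dz":0,"gripper":70},{"ax":0,"ay":0,"az":0,"dx":15,"dy":0,"dz":0,"gripper":70},{"ax":0,"ay":0,"az":0,"dx":0,"dy":0,"dz":0,"gripper":70}]'
cat > m.py <<'E'
from h import *
import sys
np.set_printoptions(precision=4,suppress=True)
n=sys.argv[1]
for k in ('scene','top'):
    c=cam(k,f'{k}_{n}.png');P=cloud(c).reshape(-1,3);i=c['img'].reshape(-1,3).astype(int)
    m=(i[:,0]>i[:,2]+15)&(i.sum(1)<300)&(P[:,0]>.44)&(P[:,0]<.72)&(P[:,1]<.025)&(P[:,1]>-.2)&(P[:,2]>.034)&(P[:,2]<.06)
    p=P[m];print(k,len(p),'z',np.percentile(p[:,2],[5,50,95]) if len(p) else '')
    if len(p)>20:print(cv2.minAreaRect((p[:,:2]*1000).astype(np.float32)),'x',np.percentile(p[:,0],[1,99]),'y',np.percentile(p[:,1],[1,99]))
delta(None)
E
python3 m.py a
```

```text
time: 4.7
position: [0.4221, -0.06, 0.0705]
tool_rot: [0.057, 0.998, 0.001, -0.002]
ft_force: [-0.4, -0.1, -0.4]
grip_width: 0.0608
scene 980 z [0.0382 0.0428 0.0452]
((541.2984008789062, -75.60262298583984), (129.08547973632812, 84.7316665649414), 82.77017974853516) x [0.4943 0.5846] y [-0.1418 -0.0237]
top 876 z [0.037  0.042  0.0471]
((547.5577392578125, -72.8287124633789), (130.16139221191406, 71.59346008300781), 82.49735260009766) x [0.5098 0.5851] y [-0.1367 -0.0106]
t 4.8 pos [ 0.4261 -0.0615  0.0707] yaw_y 83.46 zax [ 0.001 -0.001 -1.   ] F [ 0.3 -0.2 -0.7] q [-0.4   0.56  2.04  0.    0.53 -1.86]
```

View pics/scene_a.png

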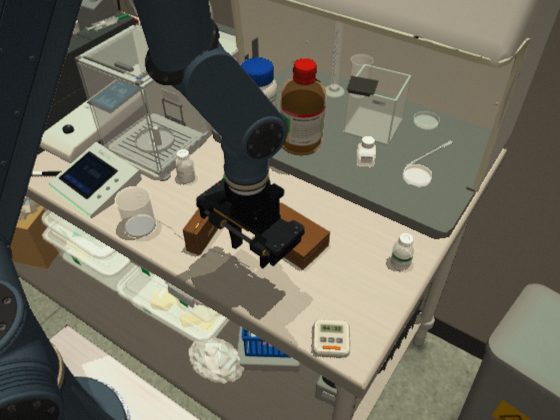

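View pics/top_a.png

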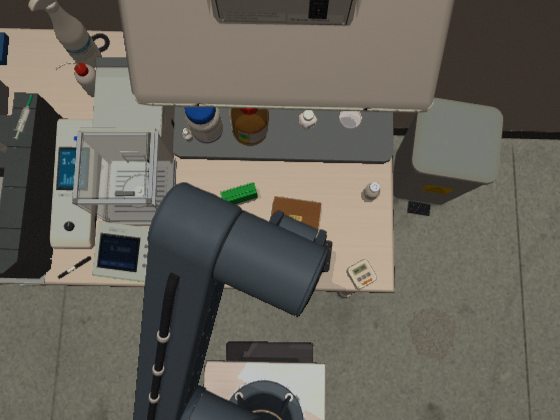

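The case lies flat with its lid up. The top is at 0.043, the centre near (0.541, -0.074) and the yaw about -7°. The label shows at top (296,219). I lower behind it and widen the jaws.

```bash
python3 -m inch '[{"ax":0,"ay":0,"az":0,"dx":0,"dy":-3,"dz":25,"gripper":85},{"ax":0,"ay":0,"az":0,"dx":0,"dy":-3,"dz":23,"gripper":85},{"ax":0,"ay":0,"az":0,"dx":-15,"dy":0,"dz":0,"gripper":85},{"ax":0,"ay":0,"az":0,"dx":-15,"dy":0,"dz":0,"gripper":85},{"ax":0,"ay":0,"az":0,"dx":-10,"dy":0,"dz":0,"gripper":85},{"ax":0,"ay":0,"az":0,"dx":-8,"dy":0,"dz":0,"gripper":85},{"ax":0,"ay":0,"az":0,"dx":-8,"dy":0,"dz":0,"gripper":85},{"ax":0,"ay":0,"az":0,"dx":-8,"dy":0,"dz":0,"gripper":85}]' ; python3 m.py b
```

```text
time: 5.6
position: [0.4886, -0.0743, 0.0227]
tool_rot: [0.057, 0.998, 0.0, -0.0]
ft_force: [-2.9, -0.6, 1.1]
grip_width: 0.0736
scene 142 z [0.0352 0.0423 0.0451]
((529.1231689453125, -93.8138427734375), (43.87916564941406, 126.83522033691406), 23.855859756469727) x [0.4983 0.5729] y [-0.1431 -0.0299]
top 0 z 
t 5.7 pos [ 0.4895 -0.0746  0.0227] yaw_y 83.5 zax [ 0.001 -0.001 -1.   ] F [ 0.4 -0.4 -0.2] q [-0.38  0.7   1.9  -0.    0.54 -1.83]
```

View pics/scene_b.png

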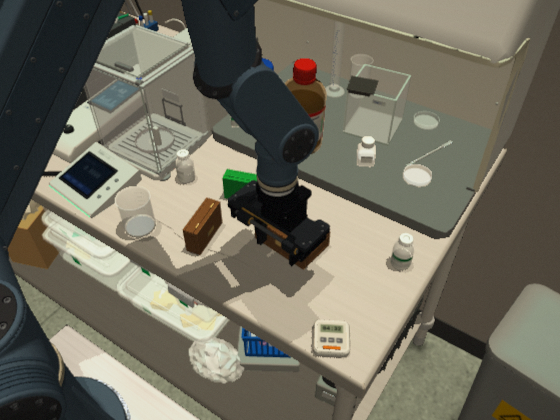

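The fingers have just touched the near side: a brief force reading, TCP 0.489 against the side at 0.498. I now push and rotate gradually to square it to the hood.

```bash
python3 -m inch '[{"ax":0,"ay":0,"az":0,"dx":-8,"dy":0,"dz":0,"gripper":85},{"ax":0,"ay":0,"az":0,"dx":-8,"dy":0,"dz":0,"gripper":85},{"ax":0,"ay":0,"az":-0.02,"dx":-8,"dy":0,"dz":0,"gripper":85},{"ax":0,"ay":0,"az":-0.02,"dx":-8,"dy":0,"dz":0,"gripper":85},{"ax":0,"ay":0,"az":-0.02,"dx":-8,"dy":0,"dz":0,"gripper":85},{"ax":0,"ay":0,"az":-0.02,"dx":-8,"dy":0,"dz":0,"gripper":85},{"ax":0,"ay":0,"az":-0.02,"dx":-8,"dy":0,"dz":0,"gripper":85},{"ax":0,"ay":0,"az":-0.014,"dx":-8,"dy":0,"dz":0,"gripper":85}]' ; python3 m.py c
```

```text
time: 6.5
position: [0.5527, -0.0792, 0.0225]
tool_rot: [-0.001, 1.0, 0.0, -0.0]
ft_force: [-1.7, -0.4, -1.2]
grip_width: 0.0741
scene 248 z [0.0353 0.042  0.0452]
((580.3547973632812, -72.14529418945312), (125.79554748535156, 38.8224983215332), 89.09681701660156) x [0.5612 0.5978] y [-0.134  -0.0105]
top 0 z 
t 6.6 pos [ 0.5543 -0.0796  0.0228] yaw_y 90.05 zax [ 0.003 -0.001 -1.   ] F [ 0.2 -0.7 -0.2] q [-0.34  0.74  1.74  0.    0.66 -1.91]
```

View pics/scene_c.png

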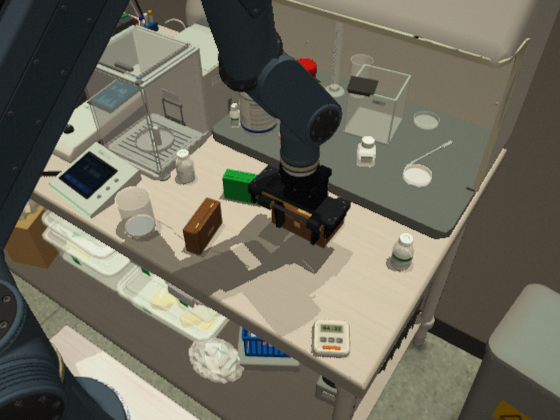

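The case, around (310,222), is squared and the gap to the green box is still visible. About 52 mm remain.

```bash
python3 -m inch '[{"ax":0,"ay":0,"az":0,"dx":-8,"dy":0,"dz":0,"gripper":85},{"ax":0,"ay":0,"az":0,"dx":-8,"dy":0,"dz":0,"gripper":85},{"ax":0,"ay":0,"az":0,"dx":-8,"dy":0,"dz":0,"gripper":85},{"ax":0,"ay":0,"az":0,"dx":-8,"dy":0,"dz":0,"gripper":85},{"ax":0,"ay":0,"az":0,"dx":-7,"dy":0,"dz":0,"gripper":85},{"ax":0,"ay":0,"az":0,"dx":-4,"dy":0,"dz":0,"gripper":85},{"ax":0,"ay":0,"az":0,"dx":-2,"dy":0,"dz":0,"gripper":85}]' ; python3 m.py d
```

```text
time: 7.3
position: [0.5974, -0.0793, 0.0226]
tool_rot: [-0.0, 1.0, -0.0, -0.0]
ft_force: [-1.5, -0.3, 1.4]
grip_width: 0.0737
scene 284 z [0.0352 0.0418 0.0452]
((623.4318237304688, -75.59333038330078), (128.92117309570312, 51.77873611450195), 80.36724090576172) x [0.6059 0.6463] y [-0.136  -0.0108]
top 0 z 
t 7.4 pos [ 0.5975 -0.0793  0.0226] yaw_y 90.01 zax [ 0.001 -0.    -1.   ] F [-0.2  0.8  0.3] q [-0.32  0.78  1.62  0.    0.74 -1.89]
```

View pics/scene_d.png

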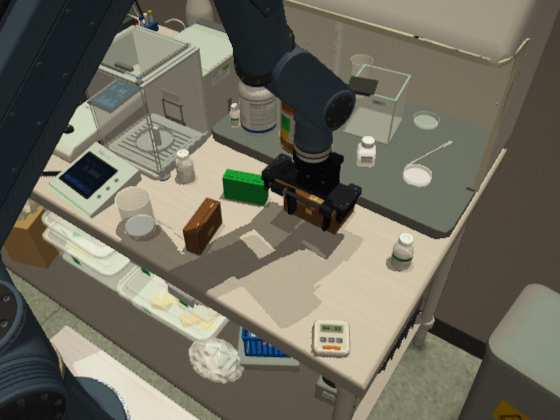

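The case, around (322,208), is close to the hood, about 8–10 mm short. I continue in 2 mm steps and watch the force.

```bash
python3 -m inch '[{"ax":0,"ay":0,"az":0,"dx":-2,"dy":0,"dz":0,"gripper":85},{"ax":0,"ay":0,"az":0,"dx":-2,"dy":0,"dz":0,"gripper":85},{"ax":0,"ay":0,"az":0,"dx":-1.5,"dy":0,"dz":0,"gripper":85}]'; python3 -m inch '[{"ax":0,"ay":0,"az":0,"dx":-1,"dy":0,"dz":0,"gripper":85},{"ax":0,"ay":0,"az":0,"dx":-1,"dy":0,"dz":0,"gripper":85}]'
```

```text
time: 7.7
position: [0.6015, -0.0791, 0.0225]
tool_rot: [-0.0, 1.0, 0.0, -0.001]
ft_force: [-5.4, -1.0, 3.2]
grip_width: 0.0742
time: 7.9
position: [0.6015, -0.079, 0.0225]
tool_rot: [-0.0, 1.0, 0.0, -0.003]
ft_force: [-9.6, -1.9, 6.3]
grip_width: 0.074
```

```bash
python3 -m inch '[{"ax":0,"ay":0,"az":0,"dx":-1,"dy":0,"dz":0,"gripper":85},{"ax":0,"ay":0,"az":0,"dx":-1,"dy":0,"dz":0,"gripper":85},{"ax":0,"ay":0,"az":0,"dx":0,"dy":0,"dz":0,"gripper":85}]'; python3 -c "
from h import *
delta(None);print(robot.get_obs()['moment'])"
```

```text
time: 8.2
position: [0.6014, -0.079, 0.0224]
tool_rot: [-0.0, 1.0, 0.001, -0.006]
ft_force: [-11.3, -2.6, 7.5]
grip_width: 0.074
t 8.2 pos [ 0.6014 -0.079   0.0224] yaw_y 90.04 zax [-0.011  0.001 -1.   ] F [-11.3  -2.6   7.5] q [-0.31  0.78  1.6  -0.    0.77 -1.88]
[-0.56014768  1.76309169 -0.11283345]
```

The case is stalled firmly with force building, so it is in contact. I retract straight back, then up and aside to inspect.

```bash
python3 -m inch '[{"ax":0,"ay":0,"az":0,"dx":4,"dy":0,"dz":0,"gripper":85},{"ax":0,"ay":0,"az":0,"dx":10,"dy":0,"dz":0,"gripper":85},{"ax":0,"ay":0,"az":0,"dx":25,"dy":0,"dz":0,"gripper":85},{"ax":0,"ay":0,"az":0,"dx":40,"dy":0,"dz":-10,"gripper":85},{"ax":0,"ay":0,"az":0,"dx":40,"dy":0,"dz":-40,"gripper":85},{"ax":0,"ay":0,"az":0,"dx":30,"dy":0,"dz":-45,"gripper":85},{"ax":0,"ay":0,"az":0,"dx":20,"dy":0,"dz":-45,"gripper":85},{"ax":0,"ay":0,"az":0,"dx":0,"dy":0,"dz":-40,"gripper":85}]'; python3 m.py e
```

```text
time: 9.0
position: [0.4415, -0.0785, 0.1959]
tool_rot: [0.0, 1.0, 0.0, -0.001]
ft_force: [0.8, -0.3, -0.1]
grip_width: 0.0735
scene 1214 z [0.0373 0.0427 0.0453]
((655.5177001953125, -94.13053894042969), (90.89762115478516, 92.5611801147461), 89.43721008300781) x [0.6121 0.6981] y [-0.1387 -0.0517]
top 1313 z [0.0369 0.0419 0.0471]
((653.6368408203125, -71.63983917236328), (129.8304443359375, 88.08765411376953), 89.33842468261719) x [0.6118 0.696 ] y [-0.1353 -0.0079]
t 9.1 pos [ 0.4481 -0.0809  0.1996] yaw_y 89.99 zax [ 0.014 -0.006 -1.   ] F [ 0.8 -0.7 -0.8] q [-0.43  0.33  1.88  0.    0.92 -2.  ]
```

View pics/scene_e.png

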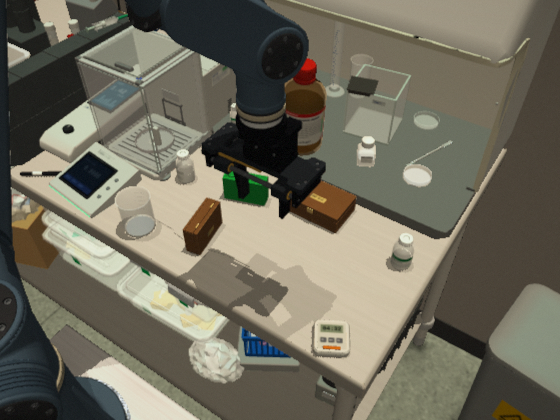

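View pics/top_e.png

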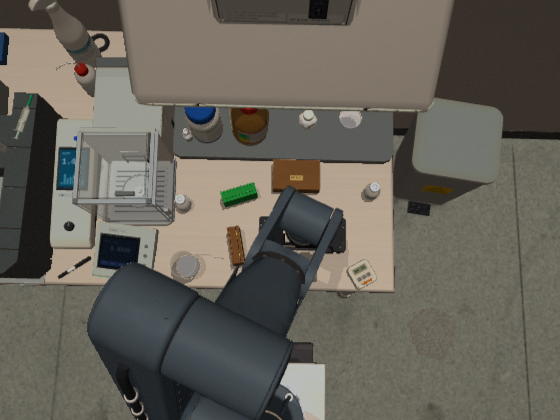

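The case sits against the hood at top (297,176) and scene (327,206), flat and lid up. Now a finer check of its angle and any gap.

Run:
```python
from h import *
from rig import optics
for n in ('top','scene'):
    c=cam(n);P=cloud(c);i=c['img'].astype(int)
    m=(i[...,0]>i[...,2]+15)&(i.sum(-1)<300)&(P[...,0]>.58)&(P[...,0]<.72)&(P[...,1]<.02)&(P[...,1]>-.2)&(P[...,2]>.034)&(P[...,2]<.055)
    p=P[m]
    for nm,f in (('near',np.min),('far',np.max)):
        ys=np.arange(-.13,-.012,.008); xs=[];yy=[]
        for y in ys:
            s=p[abs(p[:,1]-y)<.004]
            if len(s)>10: xs.append(np.percentile(s[:,0],3 if nm=='near' else 97));yy.append(y)
        k=np.polyfit(yy,xs,1);print(n,nm,len(xs),'slope deg',round(np.degrees(np.arctan(k[0])),2),'x@-.072',round(np.polyval(k,-.072),4))
    q=P[(P[...,2]>.018)&(P[...,2]<.038)&(P[...,0]>.66)&(P[...,0]<.72)&(P[...,1]<-.15)&(P[...,1]>-.25)]
    print('hood',len(q),np.median(q[:,0]))
    im=c['img'][:,:,::-1]
    b=im[150:200,260:335] if n=='top' else im[165:240,270:370]
    cv2.imwrite(f'pics/z_{n}.png',cv2.resize(b,None,fx=7.5,fy=7.5,interpolation=cv2.INTER_CUBIC))
```

```text
top near 15 slope deg 1.68 x@-.072 0.6156
top far 15 slope deg 0.52 x@-.072 0.6935
hood 80 0.698216470355583
scene near 11 slope deg -0.71 x@-.072 0.6129
scene far 11 slope deg 0.29 x@-.072 0.6951
hood 302 0.6995798935377378
```

View pics/z_top.png

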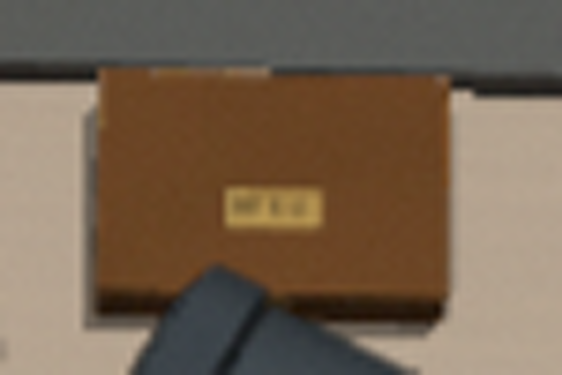

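View pics/z_scene.png

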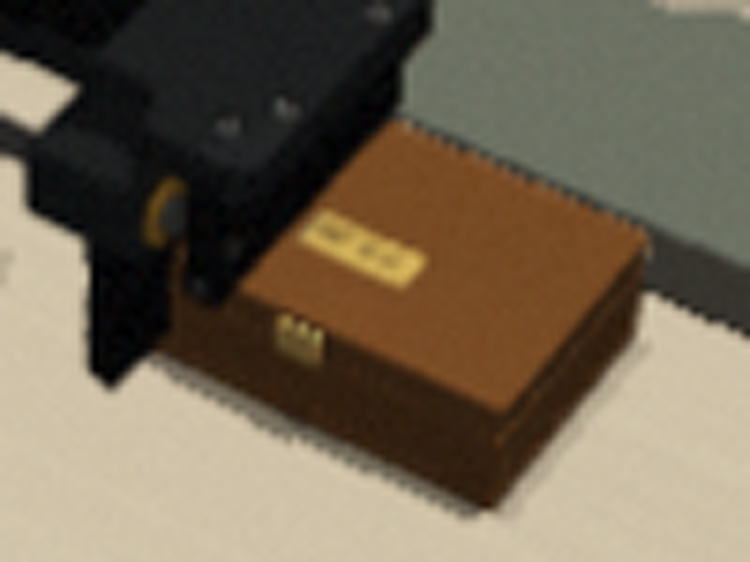

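Both views are within about 1 mm and 0.5° of flush, but the arm half covers the case. I move clear and use the wrist camera for a closer check.

```bash
python3 -m inch '[{"ax":0,"ay":0,"az":0,"dx":-20,"dy":0,"dz":-40,"gripper":85},{"ax":0,"ay":0,"az":0,"dx":-30,"dy":0,"dz":-20,"gripper":85},{"ax":0,"ay":0,"az":0,"dx":-20,"dy":0,"dz":0,"gripper":85},{"ax":0,"ay":0,"az":0,"dx":0,"dy":0,"dz":0,"gripper":85}]'
python3 - <<'E'
from h import *
c=cam('wrist','w5.png');print(c['position'],rot(c)[:,2]*-1);delta(None)
E
```

```text
time: 9.6
position: [0.5172, -0.0796, 0.2534]
tool_rot: [-0.001, 1.0, -0.0, 0.001]
ft_force: [-0.2, -0.2, -0.2]
grip_width: 0.074
[ 0.43724274 -0.07966024  0.41539405] [ 2.93295320e-01 -2.75427937e-04 -9.56021851e-01]
t 9.65 pos [ 0.5146 -0.079   0.2526] yaw_y 90.06 zax [-0.003  0.001 -1.   ] F [-0.1  0.6  0.2] q [-0.37  0.35  1.65  0.    1.14 -1.94]
```

View pics/w5.png

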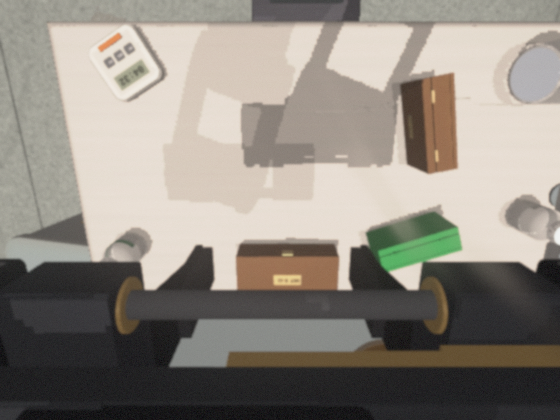

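```bash
python3 -m inch '[{"ax":0,"ay":0,"az":0,"dx":-25,"dy":0,"dz":10,"gripper":85},{"ax":0,"ay":0,"az":0,"dx":-25,"dy":0,"dz":10,"gripper":85},{"ax":0,"ay":0,"az":0,"dx":-15,"dy":0,"dz":10,"gripper":85},{"ax":0,"ay":0,"az":0,"dx":0,"dy":0,"dz":0,"gripper":85}]'
python3 - <<'E'
from h import *
c=cam('wrist');b=c['img'][180:320,180:400,::-1]
cv2.imwrite('pics/w6.png',cv2.resize(b,None,fx=3.6,fy=3.6,interpolation=cv2.INTER_CUBIC));delta(None)
cam('top','t6.png')
P=cloud(c);np.save('w6.npy',P);np.save('w6i.npy',c['img'])
E
```

```text
time: 10.05
position: [0.5783, -0.0788, 0.221]
tool_rot: [-0.0, 1.0, 0.001, -0.003]
ft_force: [-0.8, -0.5, -0.2]
grip_width: 0.0738
t 10.1 pos [ 0.5774 -0.0787  0.2219] yaw_y 90.03 zax [-0.006  0.002 -1.   ] F [ 0.5  0.3 -0.1] q [-0.33  0.47  1.54 -0.    1.14 -1.9 ]
```

View pics/w6.png

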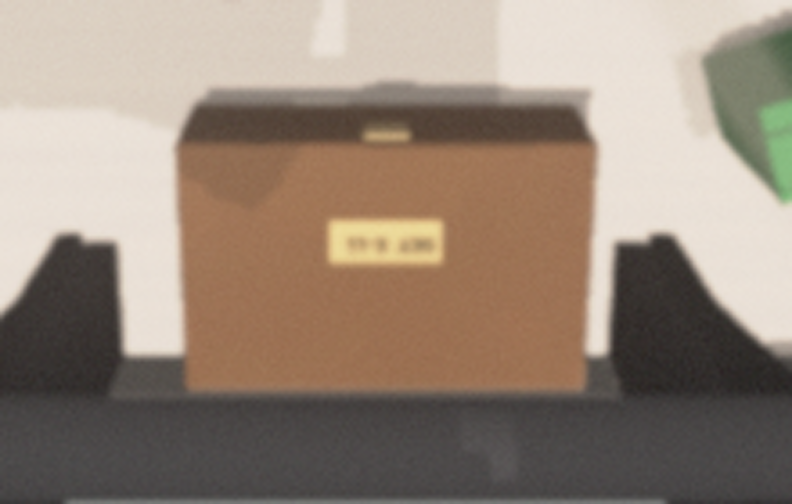

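```bash
python3 -m inch '[{"ax":0,"ay":0,"az":0,"dx":-15,"dy":0,"dz":0,"gripper":85},{"ax":0,"ay":0,"az":0,"dx":-10,"dy":0,"dz":0,"gripper":85},{"ax":0,"ay":0,"az":0,"dx":0,"dy":0,"dz":0,"gripper":85}]'
python3 - <<'E'
from h import *
c=cam('wrist');b=c['img'][200:300,220:350,::-1]
cv2.imwrite('pics/w7.png',cv2.resize(b,None,fx=6,fy=6,interpolation=cv2.INTER_CUBIC));delta(None)
P=cloud(c);im=c['img'].astype(int)
# near edge row / hood edges per column
for col in (226,232,238,250,262,274,286,298,310,320,326):
    g=im[200:300,col].sum(1)
    print(col,[(200+r) for r in range(1,99) if abs(g[r]-g[r-1])>45])
E
```

```text
time: 10.45
position: [0.6049, -0.0795, 0.2249]
tool_rot: [-0.0, 1.0, -0.0, 0.001]
ft_force: [-0.5, -0.4, -0.5]
grip_width: 0.0742
t 10.5 pos [ 0.6041 -0.0793  0.2247] yaw_y 90.02 zax [-0. -0. -1.] F [-0.3  0.1 -0.2] q [-0.31  0.5   1.47 -0.    1.17 -1.88]
226 [256, 257, 258, 266, 267, 289, 290, 291]
232 [263, 266, 267, 289, 290, 291]
238 [266, 267, 289, 290, 291]
250 [266, 267, 289, 290, 291]
262 [266, 267, 289, 290, 291]
274 [215, 216, 217, 228, 229, 230, 266, 267, 289, 290, 291]
286 [216, 217, 218, 221, 222, 226, 228, 229, 230, 266, 267, 289, 290, 291]
298 [216, 217, 218, 221, 222, 225, 226, 228, 229, 230, 266, 267, 290, 291]
310 [266, 267, 289, 290, 291]
320 [266, 267, 289, 290, 291]
326 [266, 267, 289, 290, 291]
```

View pics/w7.png

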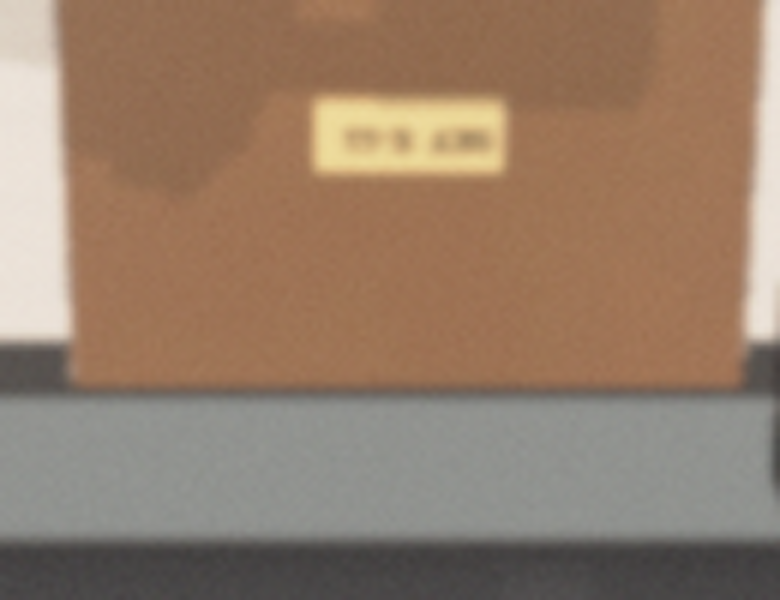

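The close view shows the case's back edge (row ~265) running parallel to the hood's top edge (row 266–267) across its whole width. Only a uniform dark sliver of about 1 px separates them, as expected since the hood edge is 2 mm higher. I back off, check that the bystanders have not moved, and hand in.

```bash
python3 -m inch '[{"ax":0,"ay":0,"az":0,"dx":30,"dy":0,"dz":-10,"gripper":85},{"ax":0,"ay":0,"az":0,"dx":40,"dy":0,"dz":-20,"gripper":85},{"ax":0,"ay":0,"az":0,"dx":40,"dy":0,"dz":0,"gripper":85},{"ax":0,"ay":0,"az":0,"dx":0,"dy":0,"dz":0,"gripper":85},{"ax":0,"ay":0,"az":0,"dx":0,"dy":0,"dz":0,"gripper":85}]'; python3 m.py f
python3 - <<'E'
import cv2,numpy as np
a=cv2.imread('pics/scene0.png').astype(int);b=cv2.imread('pics/scene_f.png').astype(int)
t=cv2.imread('pics/top0.png').astype(int);u=cv2.imread('pics/top_f.png').astype(int)
d=lambda p,q,x0,x1,y0,y1: round(abs(p[y0:y1,x0:x1]-q[y0:y1,x0:x1]).mean(),1)
print('scene timer',d(a,b,308,355,315,358),'vialR',d(a,b,388,418,230,272),'beaker',d(a,b,112,160,185,240),'vialL',d(a,b,172,196,147,185),'green',d(a,b,220,272,168,206))
print('top timer',d(t,u,343,380,256,294),'vialR',d(t,u,362,384,178,202),'beaker',d(t,u,168,205,247,285),'vialL',d(t,u,172,194,192,214),'green',d(t,u,218,260,180,208),'small',d(t,u,224,248,222,268))
E
```

```text
time: 11.0
position: [0.4934, -0.0791, 0.2551]
tool_rot: [0.0, 1.0, -0.0, 0.0]
ft_force: [1.1, -0.7, 0.3]
grip_width: 0.0744
scene 1754 z [0.0378 0.0427 0.0453]
((655.4171752929688, -73.96150207519531), (92.1909408569336, 134.02975463867188), 2.1866703033447266) x [0.6119 0.6977] y [-0.1385 -0.0113]
top 84 z [0.0378 0.0417 0.0472]
((677.52734375, -71.57577514648438), (40.79498291015625, 127.8214111328125), 1.8095641136169434) x [0.658  0.6965] y [-0.1349 -0.0072]
t 11.1 pos [ 0.4954 -0.0796  0.255 ] yaw_y 90.0 zax [ 0.002 -0.001 -1.   ] F [ 0.   0.3 -0.5] q [-0.38  0.32  1.7   0.    1.12 -1.95]
scene timer 12.7 vialR 12.1 beaker 12.8 vialL 11.7 green 7.7
top timer 20.7 vialR 20.2 beaker 20.0 vialL 18.8 green 16.5 small 29.5
```

View pics/scene_f.png

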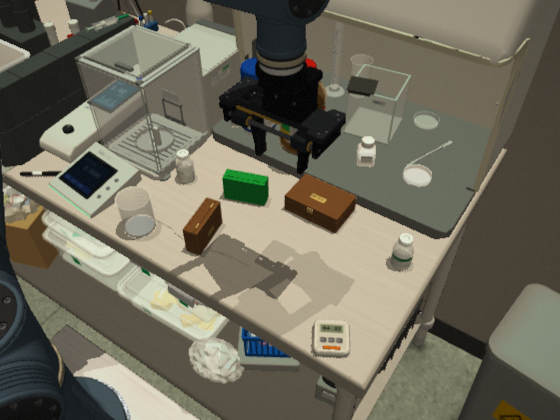

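The brightness changes everywhere (exposure), and everything stands at its original pixels. One last angle fit with the case unobstructed.

Run:
```python
from h import *
# image-edge based: near upper edge & far edge of lid in scene, intersect rays with z=.043; hood top edge with z=.045
c=cam('scene');K=np.array(c['camera_matrix']);Rm=rot(c);o=np.array(c['position']);im=c['img'].astype(int);P=cloud(c)
def ray(u,v,z):
    d=Rm@np.array([(u-K[0,2])/K[0,0],-(v-K[1,2])/K[1,1],-1]);return o+d*(z-o[2])/d[2]
lid=((im[...,0]-im[...,2])>25)
far=[];hood=[];near=[]
for u in range(318,352,2):
    col=np.where(lid[170:240,u])[0]+170
    far.append(ray(u,col[0]-.5,.043))
far=np.array(far);k=np.polyfit(far[:,1],far[:,0],1);print('far edge deg',np.degrees(k[0]),'x',np.polyval(k,[-.13,-.07,-.02]))
for u in range(365,420,3):
    g=cv2.GaussianBlur(c['img'],(3,3),0).astype(int).sum(2)[:,u]
    v0=int(198+(u-350)*0.45); seg=np.diff(g[v0-5:v0+40]); hood.append(ray(u,v0-5+np.argmin(seg)+.5,.045))
hood=np.array(hood);k=np.polyfit(hood[:,1],hood[:,0],1);print('hood top edge deg',np.degrees(k[0]),'x',np.polyval(k,[-.13,-.2]), 'resid',np.std(hood[:,0]-np.polyval(k,hood[:,1])))
```

```text
far edge deg -0.24597708560718387 x [0.69826718 0.69800959 0.69779493]
hood top edge deg 39.42600808420072 x [0.73235534 0.68418739] resid 0.0289459303919604
```

```bash
python3 -c "
from rig import robot
print(robot.hand_in())"
```

```text
the job is handed in; nothing more can be done
None
```

I tipped the brown weight case onto its base with the opened fingers high on its lid face. I then squared it by about 7° while pushing it back, until it stopped against the hood base. The job was handed in at about 11 s of the 54 s limit.

**Last checks:**
- **Lying flat:** the lid is up at z ≈ 0.043 m, with the label and latch visible.
- **Against the hood:** the back edge is at x ≈ 0.698 m and the hood face at 0.698–0.700 m. The push stalled there at about 11 N with no further movement, well below the limits.
- **Square to the hood:** the back edge fits within about 0.3–0.5°. The close wrist view shows it parallel to the hood edge, with a uniform sliver of about 1 px (1 mm).
- **Other objects:** the vials, beaker, timer and both decoy boxes look to be at their original pixels in the last scene view.

**Checks that failed or disagreed:**
- The rectangle fit on the depth points gave about 2° of yaw, and the near-edge fits gave +1.7° and -0.7°. I put these down to depth noise and the arm covering part of the case in view.
- The last image fit of the hood's own edge failed, so I used the depth measurement for the hood face.
- The pixel comparison of the bystanders was swamped by an exposure change, so I judged them by eye.

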